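# Slide the sealed well plate under the amber cover and light it

### The job

Push the sealed well plate along the bench, flat and without lifting or tipping it, in through the open end of the blue-light viewer and under its low amber cover, gently, until it sits fully home against the stop at the back. Then switch the light on by pressing the blue button on the viewer's control box all the way down and letting it go. Touch neither the amber cover nor the other things on the bench, and do not pick anything up.

Things in the scene. Friction and masses are not known exactly. Their poses are not given: they have to be found in the camera images.
- plate_mid (a point): centre (half-way up) of the sealed white 96-well plate, a flat rigid slab 128 mm long (its x axis) x 86 mm wide (y) x 14.4 mm tall with upright edges, loose on the bench (z = 0), about 90 g, sliding easily. It starts 190 to 250 mm before its home, up to 30 mm off the channel's line and turned by up to 20 degrees; either end may go in first.
- plate: the same plate, with its origin at the centre of its underside
- viewer: white blue-light viewer, fixed. Origin: on the bench, where the plate's middle stands when home. x points INTO it, from the open end to the stop; y across; z up. Two side rails, 19 mm tall, outer faces y = +-65.5 mm, leave a channel 95 mm wide along x for the plate, lengthwise. The stop's face is at x = +64 mm. A control box 105 x 55 x 34 mm is centred at x = 20, y = +93 mm.
- viewer_mouth (a point): middle of the channel's open end, on the bench, at x = -53 mm in the viewer's frame (same axes), where rails and cover begin. The channel is about 107 mm wide here and narrows to 95 mm within 16 mm. When the plate is home its near end still sticks out 11 mm before this point, so a finger pushing there need not go under the cover.
- cover: clear amber plastic sheet lying across the rails, fixed: x = -53 to +84 mm, y = +-65.5 mm; same origin and axes as the viewer. Underside 19 mm above the bench, so the plate passes with 4.6 mm of headroom; top 23 mm, with edge strips and screws to 26 mm.
- light_button (a joint): travel of the blue round push button: 0 = up, 0.006 m = fully down. It springs back; about 4 N takes it all the way down.
- light_button_top (a point): centre of the top face of the blue button, 28 mm across, on the viewer's control box; it is pressed straight down.
- tube_rack: orange block rack of small capped tubes, 108 x 56 x 42 mm, standing on the far side of the viewer; origin at the centre of its underside. Leave it alone.
- beaker: empty clear glass beaker, 68 mm across, 92 mm tall, standing on the far side near the viewer's mouth; origin at the centre of its underside. Leave it alone.
- amber_bottle: brown glass bottle with a blue cap, 68 mm across, 165 mm tall, standing behind the viewer's closed end; origin at the centre of its underside. Leave it alone.
- white_jar: white plastic jar, 60 mm across, 85 mm tall, standing on the right part of the bench; origin at the centre of its underside. Leave it alone.
- syringe_filter: green disc filter, 31 mm across, 22 mm tall with its nozzle up, on the robot's side of the viewer's mouth; origin at the centre of its underside. Leave it alone.
- marker: black and white marker pen lying flat, 141 mm long, 11 mm thick, to the right of the plate; origin at the centre of its underside. Leave it alone.
Not all that is in view belongs to the job. Several things look just like the plate: the one meant starts farthest to the robot's right.

How it is judged:
On the way, in this order (a step that is already met when the one before it is completed fails the run):
1. the plate is fully home under the amber cover, flat on the bench (x of plate_mid in the frame of viewer between -0.004 and 0.006 m and y of plate_mid in the frame of viewer between -0.008 and 0.008 m and angle between the x axis of plate_mid and the x axis of viewer, either way round below 0.1 rad and height (world z) of plate_mid below 0.01 m and angle between plate_mid's own z axis and vertical below 0.04 rad), for 0.2 s.
2. then the blue button is pressed all the way down (value of joint light_button above 0.0045 m), for 0.05 s.
At the end, for the whole second after the job is handed in: the plate lies at rest and flat in the viewer with its far end within 4 mm of the stop, within 8 mm of the middle of the channel and straight to 0.1 rad, and the button, pressed after that past 4.5 of its 6 mm, is up again (all of step 1 and linear speed of plate below 0.01 m/s and value of joint light_button below 0.002 m); the robot touches nothing.
It fails at once if the plate is lifted off the bench (by more than 6 mm at its middle) (height (world z) of plate_mid above 0.0132 m).
It fails at once if the plate is tipped by more than about 5 degrees (angle between plate_mid's own z axis and vertical above 0.09 rad).
It fails at once if the amber cover is pressed or struck, by the robot or the plate (over 3 N) (contact force between any of the arm, the fingers, plate and cover above 3 N).
It fails at once if the plate is rammed into the viewer (over 40 N) (contact force between plate and viewer above 40 N).
It fails at once if another thing on the bench is moved by more than 15 mm (distance of any of tube_rack, beaker, amber_bottle, white_jar, syringe_filter, marker from where it was at the start of the episode above 0.015 m).
It also fails if it takes over 72 s, if anything falls off the work surface, if the arm or the gripper's body presses on something with over 40 N, if the wrist force passes 120 N, or if a joint passes its speed limit or range.

### The arm

A 6-joint arm with a two-finger parallel gripper is mounted at the origin on the work surface. World frame = base frame: x ahead of the robot, y to its left, z up, the work surface at z = 0. Lengths are in m, angles in rad, forces in N, time in s.
With the tool pointing down it reaches from about 0.25 to 0.775 m from the base axis. Payload 8.9 kg.
Tool frame: the origin (TCP) lies between the finger pads; the fingertips stand 19 mm ahead of it and the grasp point (between the pads) is the TCP (tip_reach is the distance from the TCP to the fingertips, in m); z points along the fingers, y is the direction in which the jaws open and shut (so a half turn about z gives the same grasp; the last joint's range is limited). The gripper opens to 85 mm and grips with 20 to 120 N. Pads are 22 mm wide; open, the fingers measure 114 mm over their backs; the gripper's body (76 mm by 85 mm) begins 54 mm behind the grasp point. The pads swing forward as they close: fully open they stand 13 mm farther back than shut.
Start: joints at [-1.366, 0.291, -0.153, 1.127, 0, 1.431], TCP at [0.177, -0.494, 0.25] pointing down, gripper open.
Joint ranges: [-2.52, 2.52], [-0.91, 1.74], [-1.3, 1.37], [-1.96, 2.02], [-1.52, 1.47], [-3.14, 3.14]. Speed limits (rad/s): [2.22, 2.22, 2.79, 3.14, 3.14, 3.14].

### API

Orientations are given as a unit quaternion [w, x, y, z].
In Python, from bench import * gives the robot as it stands. The module is installed in compiled form; this text tells all that it offers.
- The arm moves only by the shell command python3 -m pendant 'ROWS' [FORCE]. ROWS is JSON, a list that holds one entry, the list of rows, each a list of 7 numbers: the shift along the tool's x, y, z in mm, then the turn, a rotation vector about the tool's x, y, z in units of 5 degrees (1.0 is 5 degrees), then the opening, from 0 (shut) to 1 (fully open). In form: [[[dx, dy, dz, rx, ry, rz, claw], ...]]. A call has 1 to 5 rows; each row shifts and turns the pose as measured when the row begins, along the tool's axes as they then stand; what a row does not reach is not made up. A row lasts 1/10 s, in which the tool goes at most 50 mm and 8.59 degrees, less where a joint would pass 70% of its speed; a pose out of reach is approached as far as the arm can. A call is refused whole if a number of a shift passes 50 or a number of a turn 1, either way. A call with a gripper value outside its range is refused whole. The fingers move at their own pace and stop on an object; FORCE is the grip in N (left out, the last holds). Time passes only in rows, so rows that do not move let the fingers close. It gives the time, the measured TCP pose, the force and the opening at its end, in the units of the state.
- state(): the state, without advancing time (a new reading comes with each control period).
- camera(name): name is "scene" or "top" or "wrist"; returns a dict with "image" (480x640x3 uint8, red, green, blue), "depth" (480x640 float32, m along the optical axis (not along the pixel's ray), 0 where there is no reading), "fov_y" (degrees; the focal length in pixels is half the picture's height over the tangent of half this angle, whatever the lens; pixels are square), "cx", "cy" (the principal point, pixels), "origin" and "rotation" of the camera in the world. Camera axes: x right, y down, z forward; pixel columns grow to the right and rows downward; lengths in m; the calibration is good to about 2 mm. The wrist camera is an equidistant fisheye: a pixel r from the principal point sees the ray r / f radians off the axis. A picture is of the moment at which its call begins.
- close_job(): hands the job in, once; it reports no verdict.
The state is a dict: "t": time; "joints": joint angles; "joint_velocities": joint speeds; "joint_efforts": joint torques, N m; "ee_pos": TCP position; "orientation": TCP orientation; "force": force on the tool from outside, world axes, zero at the start; "torque": the same for the moment, N m; "grip_width": finger opening in m.
Only numpy, scipy, OpenCV 4.12 (cv2) and the standard library are available. Lean on these libraries where they do the work, as an engineer would, in place of code of your own. Each camera call takes 0.05 s, during which the arm holds its last target.

## Working session

There is one attempt and no reset: what is moved stays moved. The work goes in short steps, Python scripts to look and compute and a shell command to move; the robot and the scene stay as the last step left them, time stands still between calls to the robot, and variables do not carry over. Pictures are saved under pics/ and viewed, and the job is handed in when it is done.

```bash
mkdir -p pics
python3 - <<'E'
from bench import *
import cv2
s=state();print({k:s[k] for k in('t','ee_pos','orientation','force','grip_width')})
for n in('scene','top'):
    c=camera(n);cv2.imwrite(f'pics/{n}0.png',c['image'][:,:,::-1]);print(n,c['fov_y'],c['cx'],c['cy'],c['origin'],c['rotation'])
E
```

```text
{'t': 0.0, 'ee_pos': array([ 0.17688179, -0.49386611,  0.24973189]), 'orientation': array([-6.49888017e-04,  9.85259885e-01,  1.71062961e-01, -1.01887723e-05]), 'force': array([-0.11188502, -0.24327543,  0.32891595]), 'grip_width': 0.08571467760996915}
scene 52.4753233551422 325.70138779762016 235.82879659014608 [ 1.18433671 -0.19669068  0.67544187] [-0.30027343  0.73189663  0.56857733 -0.22557261]
top 56.90095212627607 322.2962145618141 251.41844160477396 [ 0.49273641 -0.04299051  0.83123715] [-0.04243142  0.70794135 -0.70366333  0.04331891]
```

View pics/scene0.png

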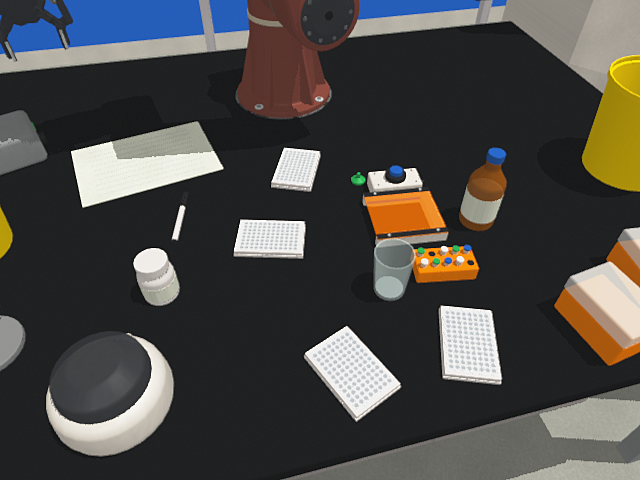

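View pics/top0.png

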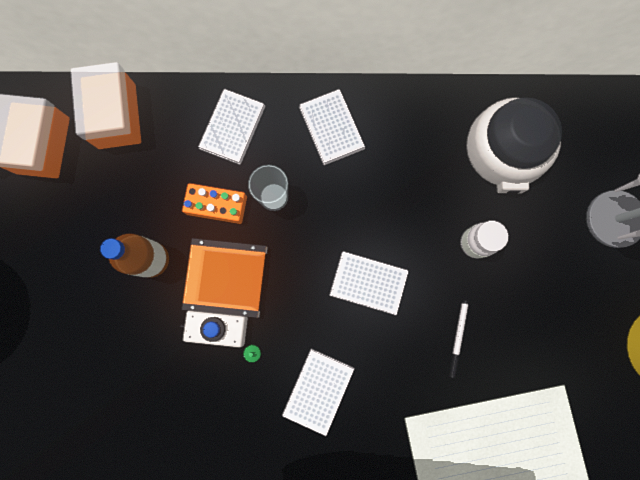

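The target plate is at top-view pixel (370,283). The viewer's amber cover spans about (185–267, 240–317), with its mouth on the right and the blue button at (212,328). The green filter is at (252,353).

```bash
cat > h.py <<'E'
from bench import *
import cv2,numpy as np
from scipy.spatial.transform import Rotation as R
def cam(n):
    c=camera(n);q=np.array(c['rotation']);c['R']=R.from_quat(q[[1,2,3,0]]).as_matrix();c['f']=240/np.tan(np.radians(c['fov_y'])/2);return c
def toplane(c,px,z):
    px=np.atleast_2d(px).astype(float)
    d=np.c_[(px[:,0]-c['cx'])/c['f'],(px[:,1]-c['cy'])/c['f'],np.ones(len(px))]@c['R'].T
    return c['origin']+d*((z-c['origin'][2])/d[:,2])[:,None]
def cloud(c):
    v,u=np.mgrid[:480,:640];d=c['depth']
    p=np.dstack([(u-c['cx'])/c['f']*d,(v-c['cy'])/c['f']*d,d])@c['R'].T+c['origin']
    p[d==0]=np.nan;return p
def proj(c,P):
    q=(np.atleast_2d(P)-c['origin'])@c['R'];return np.c_[q[:,0]/q[:,2]*c['f']+c['cx'],q[:,1]/q[:,2]*c['f']+c['cy']]
E
python3 - <<'E'
from h import *
c=cam('top');im=c['image'].astype(int);P=cloud(c)
hsv=cv2.cvtColor(c['image'],cv2.COLOR_RGB2HSV)
def rect(m,z,name):
    n,l,st,ce=cv2.connectedComponentsWithStats(m.astype(np.uint8))
    for i in range(1,n):
        if st[i,4]>150:
            cs,_=cv2.findContours((l==i).astype(np.uint8),cv2.RETR_EXTERNAL,cv2.CHAIN_APPROX_NONE)
            w=toplane(c,cs[0][:,0],z)[:,:2].astype(np.float32)
            r=cv2.minAreaRect(w*1000);print(name,ce[i].round(),st[i,4],np.round(r[0],1),np.round(r[1],1),round(r[2],2),'z',np.nanmedian(P[...,2][l==i]).round(4))
m=(hsv[...,1]<60)&(hsv[...,2]>110);
w=np.zeros_like(m);w[240:325,320:420]=1;rect(m&w,.0144,'plate')
w=np.zeros_like(m);w[300:360,175:255]=1;rect(m&w,.034,'box')
w=np.zeros_like(m);w[235:320,170:275]=1
rect((hsv[...,0]<20)&(hsv[...,1]>150)&(hsv[...,2]>100)&w,.023,'cover')
w=np.zeros_like(m);w[310:345,195:230]=1
rect((hsv[...,0]>100)&(hsv[...,0]<125)&(hsv[...,1]>120)&w,.05,'button')
w=np.zeros_like(m);w[340:365,240:265]=1
rect((hsv[...,0]>45)&(hsv[...,0]<90)&(hsv[...,1]>100)&w,.01,'filter')
for q in [(215,315),(210,330),(212,322),(225,280),(250,250)]: print(q,P[q[1],q[0]].round(4))
big=cv2.resize(c['image'][200:380,160:420],None,fx=3,fy=3,interpolation=2)
cv2.imwrite('pics/z1.png',big[:,:,::-1])
E
```

```text
plate [369. 282.] 3258 [ 535.7 -129.4] [128.1  86.4] 73.9 z 0.0149
box [215. 328.] 1449 [451.2 146.6] [109.3  55.5] 84.45 z 0.0345
cover [224. 277.] 4429 [543.  135.7] [139.4 106.9] 84.39 z 0.0237
button [211. 329.] 212 [450.1 149.1] [25.7 28. ] 0.34 z 0.0564
filter [252. 353.] 255 [405.4  83.8] [30.4 30.9] 1.32 z 0.0094
(215, 315) [0.4747 0.1468 0.0337]
(210, 330) [0.4496 0.1489 0.0573]
(212, 322) [0.4632 0.146  0.0572]
(225, 280) [0.5376 0.1329 0.0253]
(250, 250) [0.5931 0.0892 0.0229]
```

View pics/z1.png

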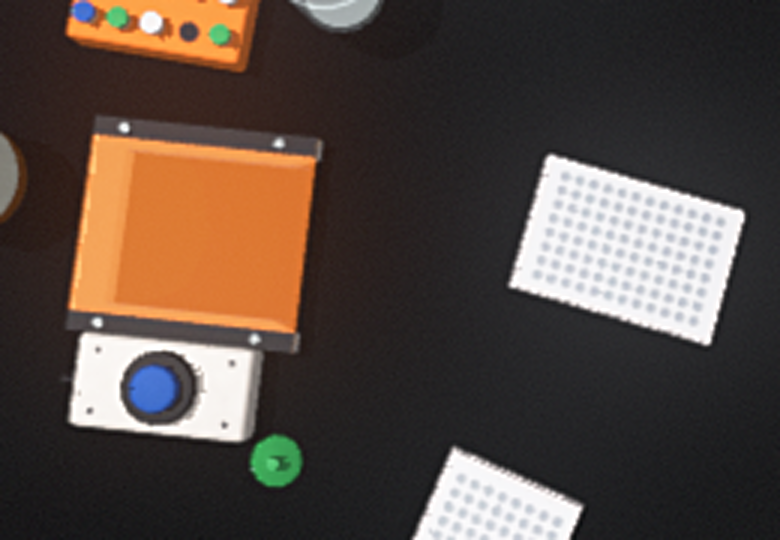

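```bash
cat >> h.py <<'E'
O=np.array([.5415,.1200,0]);A=np.radians(84.4)
V=np.array([[np.cos(A),-np.sin(A),0],[np.sin(A),np.cos(A),0],[0,0,1]])
def tov(p): return (np.asarray(p)-O)@V
def tool(s=None):
    s=s or state();q=s['orientation'];return R.from_quat(np.array(q)[[1,2,3,0]]).as_matrix(),np.array(s['ee_pos'])
def go(x,y,z,yaw):
    "viewer-frame mm and deg of tool x rel. viewer x -> tool-frame delta"
    s=state();M,p=tool(s);t=O+V@(np.array([x,y,z])/1000);d=(t-p)@M*1000
    a=A+np.radians(yaw);T=np.array([[np.cos(a),np.sin(a),0],[np.sin(a),-np.cos(a),0],[0,0,-1]])
    r=np.degrees(R.from_matrix(M.T@T).as_rotvec())/5
    print('t',round(s['t'],2),'v',(tov(p)*1000).round(1),'d',d.round(1),'rot',r.round(2),'F',np.round(s['force'],1),'w',round(s['grip_width'],4),'j6',round(s['joints'][5],2))
def plate(c=None,show=None):
    c=c or cam('top');hsv=cv2.cvtColor(c['image'],cv2.COLOR_RGB2HSV);m=((hsv[...,1]<60)&(hsv[...,2]>110)).astype(np.uint8)
    if show: cv2.imwrite('pics/'+show,cv2.resize(c['image'][150:400,160:500],None,fx=2.3,fy=2.3,interpolation=2)[:,:,::-1])
    w=np.zeros_like(m);w[240:325,267:425]=1
    n,l,st,ce=cv2.connectedComponentsWithStats(m*w);i=1+np.argmax(st[1:,4])
    cs,_=cv2.findContours((l==i).astype(np.uint8),cv2.RETR_EXTERNAL,cv2.CHAIN_APPROX_NONE)
    r=cv2.minAreaRect((tov(toplane(c,cs[0][:,0],.0144))[:,:2]*1000).astype(np.float32));print('plate in viewer',np.round(r,1) if 0 else [np.round(k,1) for k in r])
E
python3 -c "
from h import *
plate();go(-249,-100,120,-90)"
```

```text
plate in viewer [array([-248.8,  -18.5]), array([ 86.4, 128.1]), np.float64(79.5)]
t 0.2 v [-646.7  302.9  250. ] d [ 534.2 -187.3  130.2] rot [-0.01  0.    5.06] F [-0.5  0.3  0.4] w 0.0852 j6 1.43
```

```bash
python3 -m pendant '[[[40,-14,0,0,0,1,0.7],[40,-14,0,0,0,1,0.7],[40,-14,0,0,0,1,0.7],[40,-14,0,0,0,1,0.7],[40,-14,0,0,0,1,0.7]]]'; python3 -m pendant '[[[40,-30,0,0,0,0,0.7],[40,-30,0,0,0,0,0.7],[40,-30,0,0,0,0,0.7],[40,-30,0,0,0,0,0.7],[40,-30,0,0,0,0,0.7]]]'; python3 -c "
from h import *
go(-249,-100,120,-90)"
```

```text
t: 0.7
ee_pos: [0.3626, -0.3922, 0.2492]
orientation: [-0.0, 0.998, -0.058, -0.001]
force: [-1.2, -0.9, 0.1]
grip_width: 0.0599
t: 1.2
ee_pos: [0.5791, -0.2664, 0.2483]
orientation: [0.0, 0.998, -0.061, -0.001]
force: [0.7, -0.7, 0.3]
grip_width: 0.0597
t 1.2 v [-380.9  -75.2  248.3] d [  21.8 -132.5  128.2] rot [ 0.    0.02 -0.28] F [ 0.7 -0.7  0.3] w 0.0597 j6 2.72
```

```bash
python3 -m pendant '[[[7,-44,0,0,0,-0.28,0.7],[7,-44,0,0,0,0,0.7],[7,-44,20,0,0,0,0.7],[0,0,40,0,0,0,0.7],[0,0,40,0,0,0,0.7]]]'; python3 -c "
from h import *
go(-249,-100,24,-90);plate(show='a.png')"
```

```text
t: 1.7
ee_pos: [0.6235, -0.1288, 0.1487]
orientation: [0.001, 0.999, -0.045, 0.004]
force: [-0.5, 0.5, -0.2]
grip_width: 0.0597
t 1.7 v [-239.6 -105.9  148.7] d [ -7.1   9.2 124.6] rot [ 0.02 -0.1   0.1 ] F [-0.5  0.5 -0.2] w 0.0597 j6 2.91Traceback (most recent call last):
  File "<string>", line 3, in <module>
    go(-249,-100,24,-90);plate(show='a.png')
                         ~~~~~^^^^^^^^^^^^^^
  File "h.py", line 31, in plate
    n,l,st,ce=cv2.connectedComponentsWithStats(m*w);i=1+np.argmax(st[1:,4])
                                                        ~~~~~~~~~^^^^^^^^^^
    return _wrapfunc(a, 'argmax', axis=axis, out=out, **kwds)
    return bound(*args, **kwds)
ValueError: attempt to get argmax of an empty sequence
```

View pics/a.png

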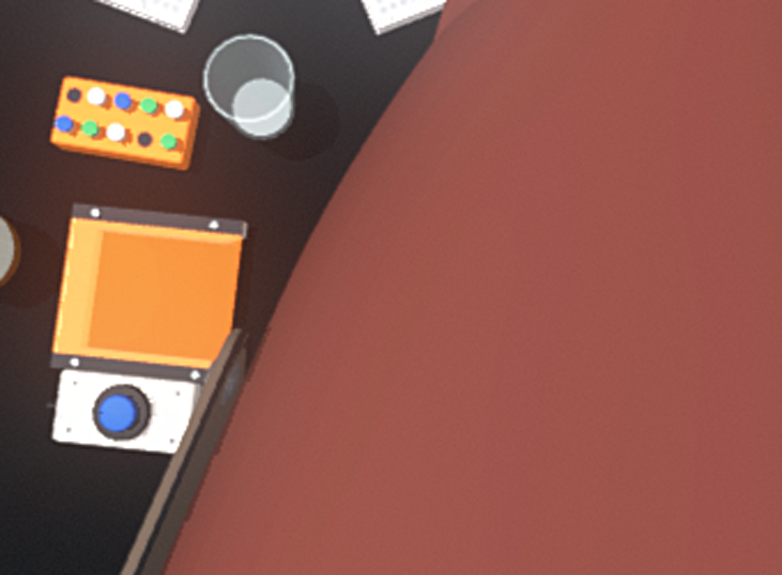

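The arm hides the plate from the top camera, so I'll use the wrist camera here.

```bash
python3 -m pendant '[[[0,9,35,0,-0.1,0.1,0.7],[0,0,40,0,0,0,0.7],[0,0,20,0,0,0,0.7]]]'; python3 -c "
from h import *
go(-249,-105,24,-90)
for n in('wrist','scene'):
  c=cam(n);cv2.imwrite(f'pics/b{n}.png',c['image'][:,:,::-1])"
```

```text
t: 2.05
ee_pos: [0.6195, -0.1366, 0.0461]
orientation: [-0.001, 0.999, -0.049, -0.004]
force: [-0.5, 0.1, -0.0]
grip_width: 0.0598
t 2.05 v [-247.8 -102.7   46.1] d [ 2.5  1.3 22. ] rot [-0.01  0.09  0.  ] F [-0.5  0.1 -0. ] w 0.0598 j6 2.91
```

View pics/bwrist.png

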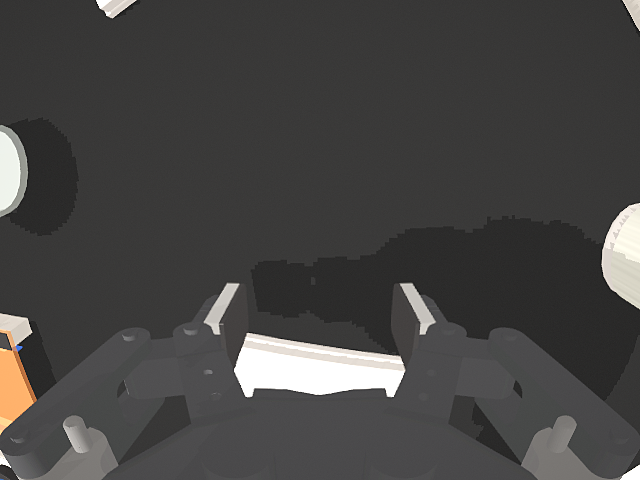

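View pics/bscene.png

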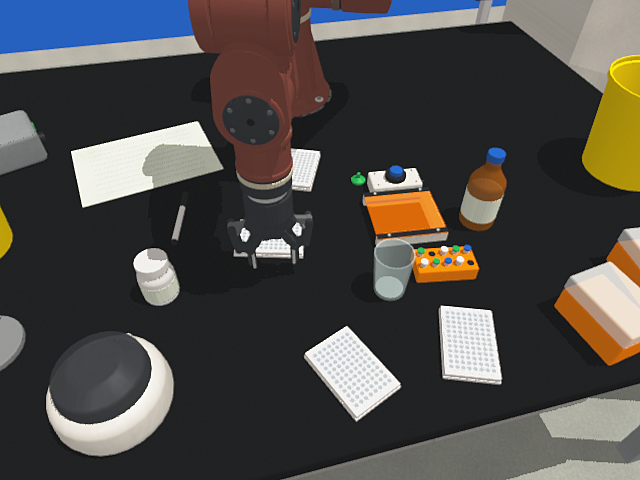

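```bash
python3 -m pendant '[[[0,1,15,0,0.05,0,0.7],[0,0,10,0,0,0,0.7],[0,0,0,0,0,0,0.7]]]'; python3 -c "
from h import *
go(-249,-54,22,-90)"
```

```text
t: 2.45
ee_pos: [0.621, -0.1388, 0.0248]
orientation: [-0.0, 0.999, -0.049, -0.001]
force: [0.2, 0.3, 0.2]
grip_width: 0.0598
t 2.45 v [-249.8 -104.3   24.8] d [-50.3  -0.8   2.9] rot [-0.    0.02 -0.01] F [0.2 0.3 0.2] w 0.0598 j6 2.91
```

```bash
python3 -m pendant '[[[-8,0,2,0,0,0,0.7],[-8,0,1,0,0,0,0.7],[-8,0,0,0,0,0,0.7],[-7,0,0,0,0,0,0.7],[-6,0,0,0,0,0,0.7]]]'; python3 -c "
from h import *
go(-249,-54,22,-90)"
```

```text
t: 2.95
ee_pos: [0.5838, -0.1356, 0.0258]
orientation: [0.001, 0.999, -0.049, 0.002]
force: [1.5, -0.5, 1.1]
grip_width: 0.0599
t 2.95 v [-250.3  -67.    25.8] d [-13.   -1.3   3.8] rot [ 0.01 -0.04 -0.01] F [ 1.5 -0.5  1.1] w 0.0599 j6 2.89
```

```bash
python3 -m pendant '[[[-5,0,1,0,0,0,0.7],[-4,0,1,0,0,0,0.7],[-3,0,0,0,0,0,0.7],[-2,0,0,0,0,0,0.7],[0,0,0,0,0,0,0.7]]]'; python3 -c "
from h import *
go(-249,-54,22,-90)
for n in('wrist','scene'):
  c=cam(n);cv2.imwrite(f'pics/c{n}.png',c['image'][:,:,::-1])"
```

```text
t: 3.45
ee_pos: [0.5697, -0.1344, 0.0252]
orientation: [0.001, 0.999, -0.049, 0.004]
force: [0.7, 0.2, 0.2]
grip_width: 0.0598
t 3.45 v [-250.4  -52.9   25.2] d [ 1.1 -1.5  3.2] rot [ 0.01 -0.09 -0.01] F [0.7 0.2 0.2] w 0.0598 j6 2.88
```

View pics/cwrist.png

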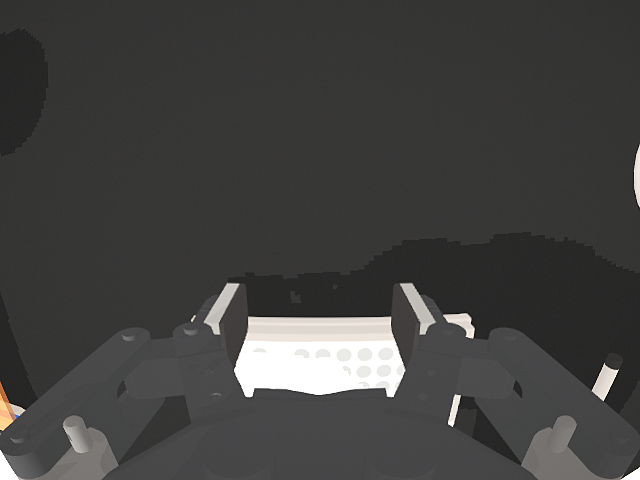

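```bash
python3 -m pendant '[[[10,0,0,0,0,0,0.7],[10,0,-5,0,0.05,0,0.7],[0,0,-40,0,0,0,0.7],[0,0,-40,0,0,-1,0.7],[0,40,0,0,0,-1,0.7]]]';python3 -m pendant '[[[0,40,0,0,0,-1,0.7],[0,40,0,0,0,-1,0.7],[0,0,0,0,0,-1,0.7],[0,0,0,0,0,-1,0.7],[0,0,0,0,0,-1,0.7]]]'; python3 -m pendant '[[[0,0,0,0,0,-1,0.7],[0,0,0,0,0,-1,0.7],[0,0,0,0,0,-1,0.7],[0,0,0,0,0,-1,0.7],[0,0,0,0,0,-1,0.7]]]'; python3 -c "
from h import *
go(-355,0,110,0)
"
```

```text
t: 4.05
ee_pos: [0.5913, -0.1733, 0.1123]
orientation: [0.0, 0.999, 0.042, 0.004]
force: [1.7, -0.1, -0.8]
grip_width: 0.06
t: 4.55
ee_pos: [0.6075, -0.2622, 0.1167]
orientation: [0.005, 0.964, 0.265, 0.007]
force: [0.2, -0.3, -0.1]
grip_width: 0.0598
t: 5.05
ee_pos: [0.6117, -0.2639, 0.1181]
orientation: [0.007, 0.879, 0.476, 0.007]
force: [0.2, -0.2, -0.1]
grip_width: 0.0597
t 5.05 v [-375.3 -107.3  118.1] d [ -31.7 -104.6    5.9] rot [ 0.23  0.   -5.51] F [ 0.2 -0.2 -0.1] w 0.0597 j6 1.63
```

```bash
python3 -m pendant '[[[0,0,0,0.23,0,-1,0.7],[0,0,0,0,0,-1,0.7],[0,0,0,0,0,-1,0.7],[0,0,0,0,0,-1,0.7],[0,0,0,0,0,-1,0.7]]]'; python3 -c "
from h import *
go(-360,0,110,0)
plate(show='d.png')
"
```

```text
t: 5.55
ee_pos: [0.6159, -0.2649, 0.1195]
orientation: [0.0, 0.749, 0.662, 0.002]
force: [-0.3, -0.8, -0.2]
grip_width: 0.0598
t 5.55 v [-375.8 -111.6  119.5] d [  13.  -112.     9.2] rot [ 0.03 -0.03 -0.29] F [-0.3 -0.8 -0.2] w 0.0598 j6 1.18
plate in viewer [array([-255.3,    1.9]), array([128.4,  86.3]), np.float64(0.1)]
```

View pics/d.png

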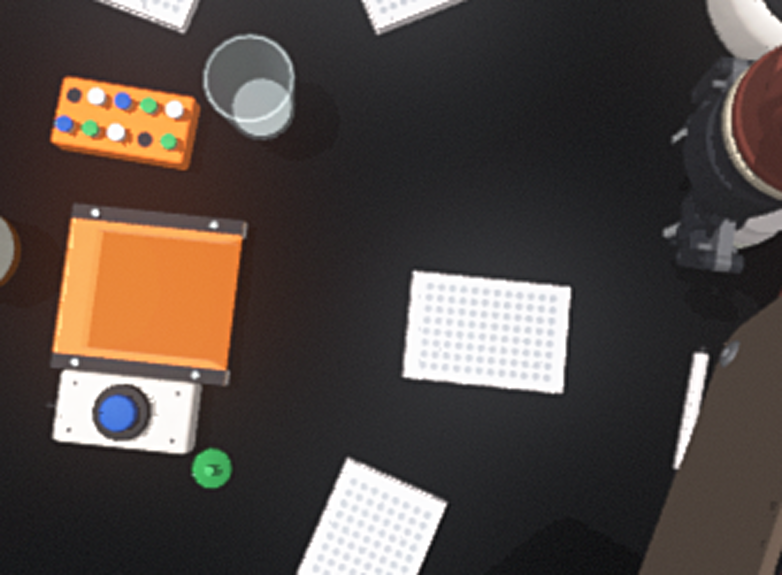

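```bash
python3 -m pendant '[[[4,-38,0,0,0,-0.29,0.5],[4,-38,0,0,0,0,0.5],[5,-36,0,0,0,0,0.5],[0,0,0,0,0,0,0.5]]]'; python3 -c "
from h import *
go(-352,1.5,23,0)
"
```

```text
t: 6.0
ee_pos: [0.5048, -0.24, 0.1182]
orientation: [0.0, 0.74, 0.672, 0.002]
force: [-0.8, 0.3, 0.1]
grip_width: 0.0427
t 6.0 v [-361.9    1.4  118.2] d [ 9.6 -0.4 95.2] rot [ 0.04 -0.03  0.01] F [-0.8  0.3  0.1] w 0.0427 j6 1.09
```

```bash
python3 -m pendant '[[[9,0,35,0,0,0,0.5],[0,0,35,0,0,0,0.5],[0,0,22,0,0,0,0.5],[0,0,3,0,0,0,0.5],[0,0,0,0,0,0,0.5]]]'; python3 -c "
from h import *
go(-340,1.5,23,0)
for n in('wrist','scene'):
  c=cam(n);cv2.imwrite(f'pics/e{n}.png',c['image'][:,:,::-1])
"
```

```text
t: 6.5
ee_pos: [0.512, -0.2336, 0.024]
orientation: [0.004, 0.743, 0.669, 0.004]
force: [0.1, 0.1, -1.3]
grip_width: 0.0428
t 6.5 v [-354.8   -5.1   24. ] d [14.7 -6.7  0.9] rot [ 0.13  0.01 -0.08] F [ 0.1  0.1 -1.3] w 0.0428 j6 1.12
```

View pics/ewrist.png

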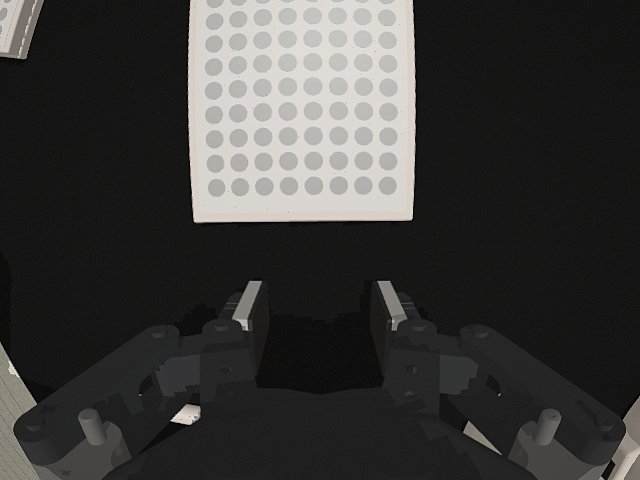

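View pics/escene.png

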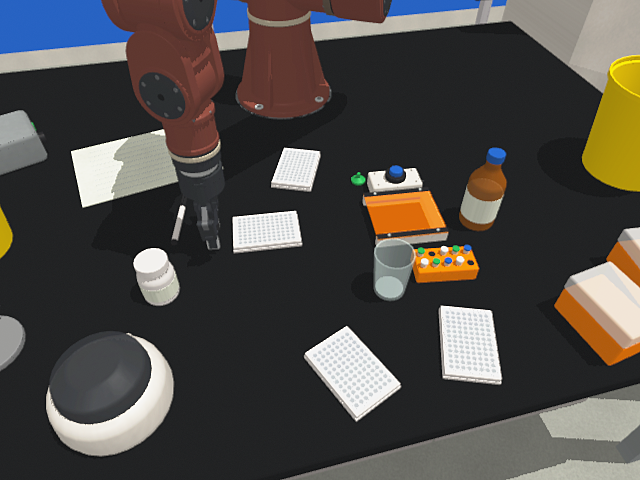

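```bash
python3 -m pendant '[[[2,-6.5,0,0.13,0,-0.08,0.5],[8,0,0,0,0,0,0.5],[8,0,0,0,0,0,0.5],[0,0,0,0,0,0,0.5]]]'; python3 -c "
from h import *
go(-75,1.0,23,0)
"
```

```text
t: 7.0
ee_pos: [0.5091, -0.2149, 0.028]
orientation: [0.003, 0.741, 0.672, 0.0]
force: [-0.9, 0.1, 0.7]
grip_width: 0.0428
t 7.0 v [-336.4   -0.5   28. ] d [261.4  -1.5   4.1] rot [ 0.05  0.04 -0.  ] F [-0.9  0.1  0.7] w 0.0428 j6 1.14
```

```bash
python3 -m pendant '[[[4,-1.5,4,0,0,0,0.5],[6,0,0.5,0,0,0,0.5],[8,0,0.5,0,0,0,0.5],[10,0,0.5,0,0,0,0.5],[10,0,0.5,0,0,0,0.5]]]'; python3 -c "
from h import *
go(-75,1.0,23,0)
"
```

```text
t: 7.5
ee_pos: [0.5122, -0.1753, 0.022]
orientation: [0.004, 0.741, 0.671, 0.0]
force: [0.4, -0.7, 1.2]
grip_width: 0.0429
t 7.5 v [-296.8    0.4   22. ] d [221.8  -0.9  -2.1] rot [ 0.07  0.06 -0.01] F [ 0.4 -0.7  1.2] w 0.0429 j6 1.21
```

```bash
python3 -m pendant '[[[10,0,-0.5,0,0,0,0.5],[10,0,0,0,0,0,0.5],[10,0,0,0,0,0,0.5],[10,0,0,0,0,0,0.5],[10,0,0,0,0,0,0.5]]]'; python3 -c "
from h import *
go(-75,1.0,23,0)
"
```

```text
t: 8.0
ee_pos: [0.5174, -0.1203, 0.0223]
orientation: [0.004, 0.741, 0.672, 0.0]
force: [-0.1, -0.8, -0.1]
grip_width: 0.0427
t 8.0 v [-241.5    0.5   22.3] d [166.5  -0.5  -1.6] rot [ 0.07  0.06 -0.  ] F [-0.1 -0.8 -0.1] w 0.0427 j6 1.3
```

```bash
python3 -m pendant '[[[9,-0.5,0,0,0,0,0.5],[8,0,0,0,0,0,0.5],[7,0,0,0,0,0,0.5],[5,0,0,0,0,0,0.5],[2,0,0,0,0,0,0.5]]]'; python3 -c "
from h import *
go(-75,1.0,23,0)
for n in('wrist','scene','top'):
  c=cam(n);cv2.imwrite(f'pics/f{n}.png',c['image'][:,:,::-1])
"
```

```text
t: 8.5
ee_pos: [0.5202, -0.0856, 0.0222]
orientation: [0.004, 0.74, 0.672, 0.0]
force: [0.3, -1.5, 1.4]
grip_width: 0.0428
t 8.5 v [-206.7    1.1   22.2] d [131.6   0.3  -1.5] rot [0.07 0.06 0.01] F [ 0.3 -1.5  1.4] w 0.0428 j6 1.37
```

View pics/fwrist.png

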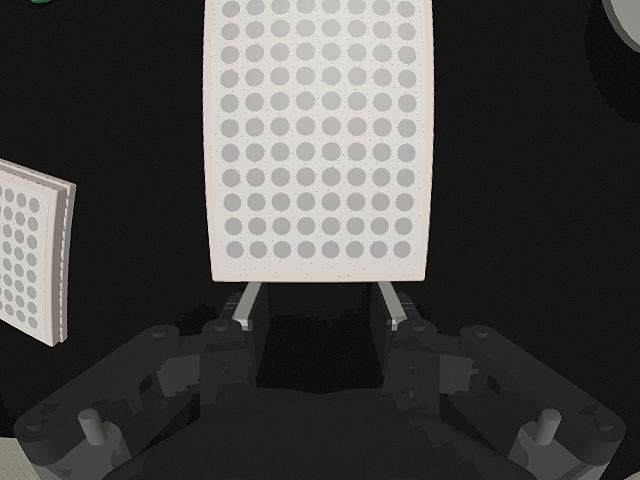

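View pics/ftop.png

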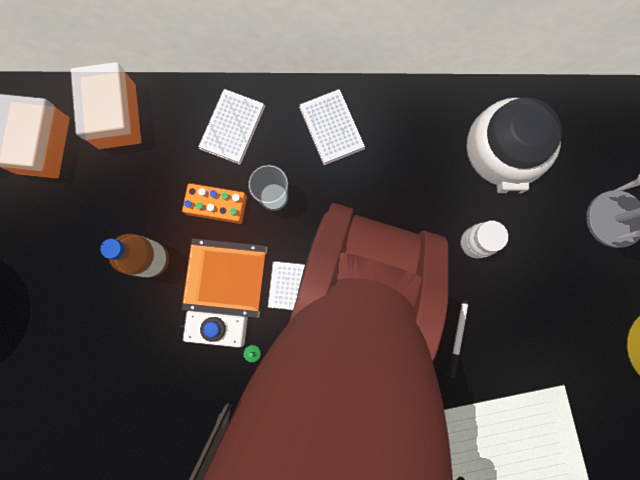

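```bash
python3 -c "
from h import *
c=cam('top');g=c['image'][250:320,262:300].astype(int)
m=(g.min(2)>150)
for u in range(276,296,4):
  r=np.where(c['image'][250:320,u].min(1)>130)[0]+250
  a=tov(toplane(c,[[u,r[0]-.5],[u,r[-1]+.5]],.0144))*1000;print(u,r[0],r[-1],a[:,:2].round(1).tolist(),a[:,1].mean().round(1))
for v in (268,275,285,300):
  r=np.where(c['image'][v,262:300].min(1)>130)[0]+262
  print(v,(tov(toplane(c,[[r[0]-.5,v]],.0144))*1000).round(1))
hsv=cv2.cvtColor(c['image'],cv2.COLOR_RGB2HSV)
# cover lateral extents (strips): rows of dark strip vs orange
for u in (205,225,245):
  o=(hsv[235:325,u,0]<20)&(hsv[235:325,u,1]>150)&(hsv[235:325,u,2]>100);r=np.where(o)[0]+235
  a=tov(toplane(c,[[u,r[0]-.5],[u,r[-1]+.5]],.023))*1000;print('cover',a[:,1].round(1),a[:,1].mean().round(1))
  print(c['image'][235:250,u].sum(1), c['image'][305:322,u].sum(1))
"
```

```text
276 261 307 [[-74.4, -40.8], [-84.4, 45.0]] 2.1
280 262 308 [[-82.0, -39.7], [-91.9, 46.0]] 3.1
284 262 308 [[-89.4, -40.5], [-99.2, 45.3]] 2.4
288 263 309 [[-96.9, -39.4], [-106.7, 46.3]] 3.4
292 263 309 [[-104.3, -40.2], [-114.0, 45.6]] 2.7
268 [[-67.8 -26.1  14.4]]
275 [[-67.4 -13.1  14.4]]
285 [[-67.8   5.4  14.4]]
300 [[-67.4  33.1  14.4]]
cover [-54.1  52.8] -0.6
[130 130 132 124 166 254 249 247 244 238 281 469 517 512 501] [408 248 244 250 252 235 253 440 719 752 749 749 762 752 481 236 219]
cover [-54.2  54.4] 0.1
[138 138 135 137 135 135 166 250 250 254 247 237 258 390 513] [517 520 464 265 234 250 245 239 253 424 710 746 748 746 748 757 763]
cover [-52.5  54.2] 0.9
[140 137 147 136 144 139 136 132 160 249 247 248 242 233 260] [419 508 517 513 461 275 462 673 680 412 236 262 390 389 382 385 383]
```

```bash
python3 -m pendant '[[[5,1,0,0,0,0,0.5],[7,0.5,0,0,0,0,0.5],[7,0,0,0,0,0,0.5],[7,0,0,0,0,0,0.5],[6,0,0,0,0,0,0.5]]]'; python3 -c "
from h import *
go(-75,1.0,23,0)
"
```

```text
t: 9.2
ee_pos: [0.5252, -0.0534, 0.022]
orientation: [0.004, 0.741, 0.671, 0.0]
force: [-0.1, -1.6, 0.5]
grip_width: 0.0428
t 9.2 v [-174.2   -0.7   22. ] d [99.2 -1.9 -1.6] rot [ 0.07  0.06 -0.02] F [-0.1 -1.6  0.5] w 0.0428 j6 1.43
```

```bash
python3 -m pendant '[[[7,0,-0.5,0,0,0,0.5],[7,0,0,0,0,0,0.5],[7,0,0,0,0,0,0.5],[7,0,0,0,0,0,0.5],[6,0,0,0,0,0,0.5]]]'; python3 -c "
from h import *
go(-75,1.0,23,0)
c=cam('wrist');cv2.imwrite('pics/g.png',c['image'][:,:,::-1])
"
```

```text
t: 9.7
ee_pos: [0.5287, -0.0159, 0.0223]
orientation: [0.004, 0.741, 0.671, 0.0]
force: [-0.1, -1.0, 0.5]
grip_width: 0.0429
t 9.7 v [-136.5   -0.6   22.3] d [61.5 -1.6 -1. ] rot [ 0.07  0.06 -0.01] F [-0.1 -1.   0.5] w 0.0429 j6 1.5
```

View pics/g.png

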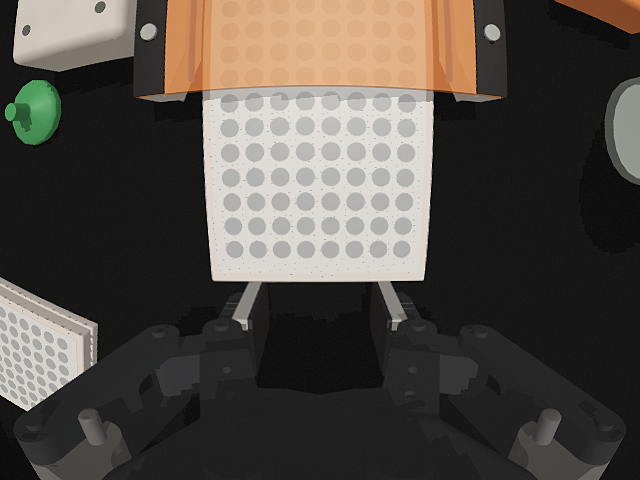

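The wrist view shows the plate going straight in under the cover. Its sides are at columns 203 and 433, with rail gaps of about 38 and 44 px. The filter at (35,110) is clear.

```bash
python3 -m pendant '[[[6,0,-0.5,0,0,0,0.5],[7,0,0,0,0,0,0.5],[7,0,0,0,0,0,0.5],[6,0,0,0,0,0,0.5],[5,0,0,0,0,0,0.5]]]'; python3 -c "
from h import *
go(-75,1.0,23,0)"
```

```text
t: 10.25
ee_pos: [0.5319, 0.018, 0.0226]
orientation: [0.004, 0.741, 0.671, 0.0]
force: [-0.4, -1.1, 1.5]
grip_width: 0.0429
t 10.25 v [-102.5   -0.4   22.6] d [27.5 -1.4 -0.5] rot [ 0.07  0.06 -0.01] F [-0.4 -1.1  1.5] w 0.0429 j6 1.57
```

```bash
python3 -m pendant '[[[4,0,0,0,0,0,0.5],[4,0,0,0,0,0,0.5],[4,0,0,0,0,0,0.5],[4,0,0,0,0,0,0.5],[3,0,0,0,0,0,0.5]]]'; python3 -c "
from h import *
go(-75,1.0,23,0)"
```

```text
t: 10.75
ee_pos: [0.534, 0.0386, 0.0226]
orientation: [0.004, 0.741, 0.671, 0.0]
force: [-1.2, -0.9, 0.9]
grip_width: 0.0426
t 10.75 v [-81.7  -0.5  22.6] d [ 6.7 -1.5 -0.5] rot [ 0.07  0.06 -0.01] F [-1.2 -0.9  0.9] w 0.0426 j6 1.61
```

```bash
python3 -m pendant '[[[1.5,0,0,0,0,0,0.5],[1.5,0,0,0,0,0,0.5],[1,0,0,0,0,0,0.5]]]'; python3 -m pendant '[[[1,0,0,0,0,0,0.5],[1,0,0,0,0,0,0.5]]]'; python3 -c "
from h import *
go(-75,1.0,23,0)"
```

```text
t: 11.05
ee_pos: [0.5344, 0.0431, 0.0225]
orientation: [0.004, 0.741, 0.671, -0.0]
force: [0.7, -0.9, 0.4]
grip_width: 0.0426
t: 11.25
ee_pos: [0.5346, 0.0451, 0.0225]
orientation: [0.004, 0.741, 0.671, -0.0]
force: [0.6, -1.6, 1.1]
grip_width: 0.0428
t 11.25 v [-75.2  -0.5  22.5] d [ 0.2 -1.5 -0.5] rot [ 0.07  0.06 -0.01] F [ 0.6 -1.6  1.1] w 0.0428 j6 1.62
```

Not against the stop yet, so I'll go on in 1 mm steps while watching the force.

```bash
for i in 1; do python3 -m pendant '[[[1,0,0,0,0,0,0.5]]]'; python3 -m pendant '[[[1,0,0,0,0,0,0.5]]]';  done; python3 -c "
from h import *
go(-75,1.0,23,0)
c=cam('wrist');cv2.imwrite('pics/h.png',c['image'][:,:,::-1])"
```

```text
t: 11.35
ee_pos: [0.5348, 0.0458, 0.0225]
orientation: [0.004, 0.741, 0.671, -0.0]
force: [-1.1, -7.3, 1.7]
grip_width: 0.0426
t: 11.45
ee_pos: [0.5347, 0.0458, 0.0225]
orientation: [0.005, 0.741, 0.671, -0.001]
force: [-1.0, -7.2, 2.7]
grip_width: 0.0428
t 11.45 v [-74.5  -0.5  22.5] d [-0.5 -1.5 -0.5] rot [ 0.07  0.1  -0.02] F [-1.  -7.2  2.7] w 0.0428 j6 1.62
```

View pics/h.png

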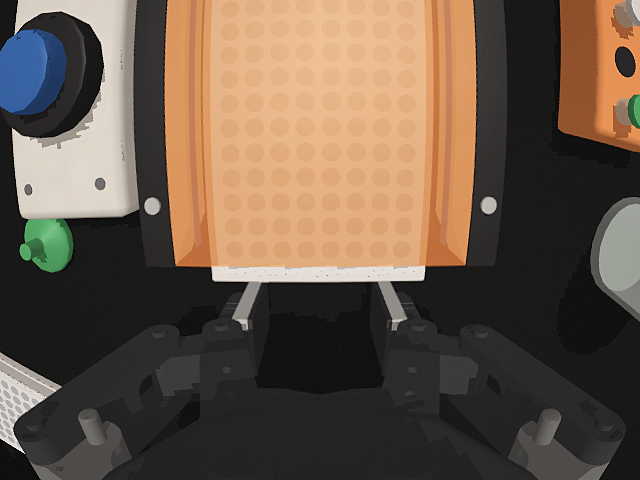

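Contact at 7 N exactly at the predicted home pose. I'll hold, back off, lift and close the fingers.

```bash
python3 -m pendant '[[[0,0,0,0,0,0,0.5],[0,0,0,0,0,0,0.5],[-4,0,0,0,0,0,0.5],[-15,0,-2,0,0,0,0.5],[-15,0,-30,0,0,0,0.5]]]'; python3 -m pendant '[[[0,0,-45,0,0,0,0],[0,0,-45,0,0,0,0],[0,0,-10,0,0,0,0],[0,0,0,0,0,0,0]]]';python3 -c "
from h import *
go(20,93.5,150,0)
c=cam('wrist');cv2.imwrite('pics/i.png',c['image'][:,:,::-1])
c=cam('top');cv2.imwrite('pics/it.png',c['image'][:,:,::-1])"
```

```text
t: 12.0
ee_pos: [0.5283, 0.0124, 0.0523]
orientation: [0.002, 0.74, 0.672, -0.003]
force: [0.6, 0.5, 0.7]
grip_width: 0.0424
t: 12.4
ee_pos: [0.5285, 0.0079, 0.1585]
orientation: [0.003, 0.742, 0.671, -0.002]
force: [0.1, -0.2, 0.6]
grip_width: -0.0002
t 12.4 v [-112.8    2.   158.5] d [132.6 -91.9   7.4] rot [ 0.03  0.08 -0.03] F [ 0.1 -0.2  0.6] w -0.0002 j6 1.55
```

View pics/i.png

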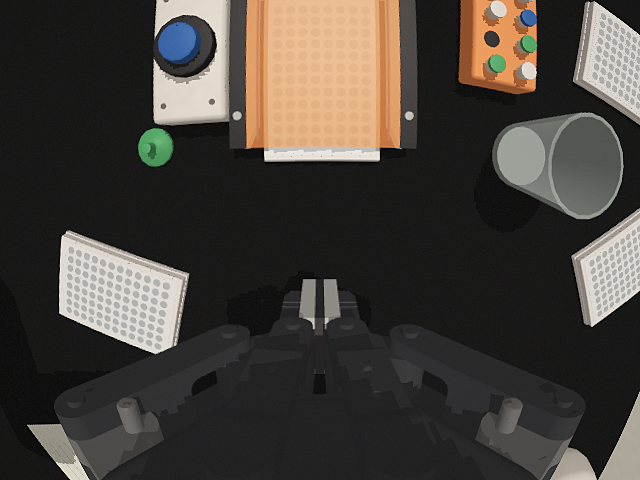

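The plate sits straight in the channel with a thin strip sticking out at (322,155), as expected when home. Checking this numerically and computing the button approach.

```bash
python3 -c "
from h import *
c=cam('top');cv2.imwrite('pics/j.png',c['image'][220:380,160:360].repeat(4,0).repeat(4,1)[:,:,::-1])
for v in (262,270,280,290,300):
  r=np.where(c['image'][v,258:290].min(1)>130)[0]+258
  if len(r):print(v,r,(tov(toplane(c,[[r[-1]+.5,v]],.0144))*1000).round(1))
"
```

```text
(no output)
```

View pics/j.png

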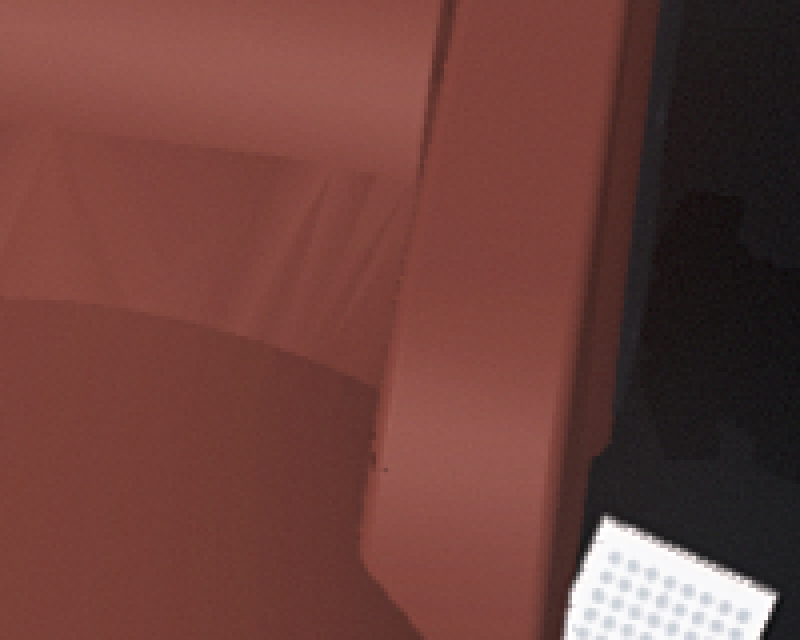

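```bash
python3 -m pendant '[[[33,-23,0,0,0,0,0],[33,-23,0,0,0.08,0,0],[33,-23,0,0,0,0,0],[33,-23,0,0,0,0,0],[0,0,0,0,0,0,0]]]';python3 -c "
from h import *
go(20,93.5,76,0)"
```

```text
t: 13.05
ee_pos: [0.4417, 0.1516, 0.147]
orientation: [-0.005, 0.743, 0.67, -0.006]
force: [0.8, -1.0, -0.4]
grip_width: -0.0003
t 13.05 v [ 21.7 102.4 147. ] d [-1.6 10.  70.9] rot [-0.17  0.02 -0.06] F [ 0.8 -1.  -0.4] w -0.0003 j6 1.85
```

The arm hides the viewer from the top camera, so the evidence for home is the wrist image and the contact. Next I centre on the button.

```bash
python3 -m pendant '[[[-2,9,20,-0.17,0,-0.06,0],[0,0,20,0,0,0,0],[0,0,15,0,0,0,0],[0,0,0,0,0,0,0]]]';python3 -c "
from h import *
go(20,93.5,76,0)
for n in('wrist','scene'):
  c=cam(n);cv2.imwrite(f'pics/k{n}.png',c['image'][:,:,::-1])"
```

```text
t: 13.45
ee_pos: [0.4466, 0.1487, 0.0852]
orientation: [-0.001, 0.739, 0.673, -0.004]
force: [-0.7, -0.3, -0.3]
grip_width: 0.0001
t 13.45 v [19.3 97.2 85.2] d [0.8 3.8 9.2] rot [-0.08  0.05  0.05] F [-0.7 -0.3 -0.3] w 0.0001 j6 1.83
```

View pics/kwrist.png

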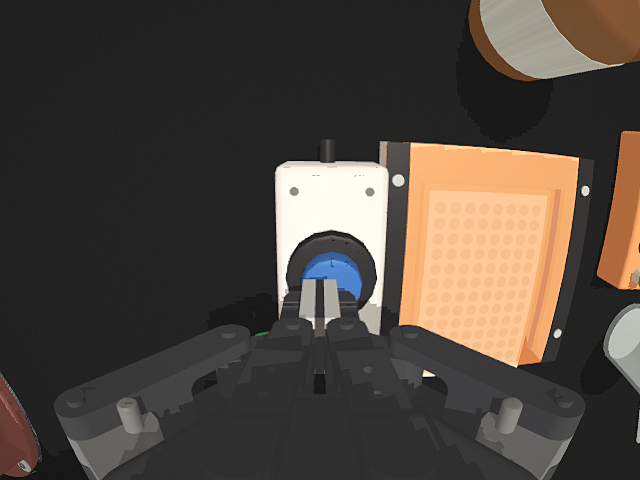

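View pics/kscene.png

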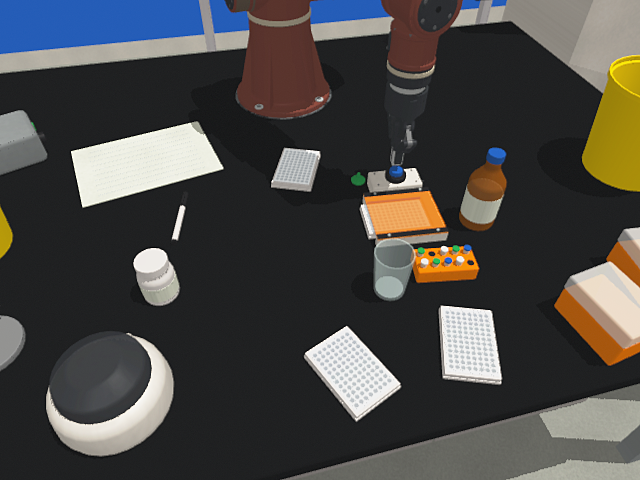

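The fingertips are over the blue button at wrist pixel (320,285), about 4 mm off-centre in y. I'll centre and press.

```bash
python3 -m pendant '[[[1,4,2,-0.08,0,0,0],[0,0,3,0,0,0,0],[0,0,3,0,0,0,0],[0,0,0,0,0,0,0]]]';python3 -c "
from h import *
go(20,93.5,70,0)"
```

```text
t: 13.95
ee_pos: [0.4539, 0.1493, 0.0799]
orientation: [0.003, 0.74, 0.673, 0.001]
force: [-0.3, 0.7, -0.1]
grip_width: -0.0001
t 13.95 v [20.6 90.  79.9] d [-0.6 -3.5  9.9] rot [0.06 0.03 0.04] F [-0.3  0.7 -0.1] w -0.0001 j6 1.83
```

```bash
python3 -m pendant '[[[-0.5,-3,3,0,0,0,0],[0,0,2,0,0,0,0],[0,0,2,0,0,0,0]]]';python3 -c "
from h import *
go(20,93.5,70,0)"; python3 -m pendant '[[[0,0,2,0,0,0,0]]]';  python3 -m pendant '[[[0,0,2,0,0,0,0]]]'
```

```text
t: 14.25
ee_pos: [0.4511, 0.1492, 0.0731]
orientation: [0.003, 0.74, 0.673, 0.001]
force: [0.3, 0.5, 1.6]
grip_width: -0.0001
t 14.25 v [20.2 92.8 73.1] d [-0.2 -0.7  3.1] rot [0.08 0.03 0.04] F [0.3 0.5 1.6] w -0.0001 j6 1.83
t: 14.35
ee_pos: [0.4511, 0.1492, 0.071]
orientation: [0.003, 0.74, 0.673, 0.001]
force: [-0.8, 0.1, 2.4]
grip_width: -0.0003
t: 14.45
ee_pos: [0.4511, 0.1491, 0.069]
orientation: [0.003, 0.74, 0.673, 0.001]
force: [-0.9, -0.8, 7.2]
grip_width: 0.0003
```

```bash
python3 -m pendant '[[[0,0,1,0,0,0,0]]]'; python3 -m pendant '[[[0,0,1,0,0,0,0]]]'
```

```text
t: 14.55
ee_pos: [0.4513, 0.1492, 0.0686]
orientation: [0.004, 0.74, 0.673, 0.002]
force: [-7.6, -1.4, 27.7]
grip_width: 0.0003
t: 14.65
ee_pos: [0.4512, 0.1492, 0.0686]
orientation: [0.004, 0.739, 0.673, 0.002]
force: [-9.0, -1.9, 27.3]
grip_width: 0.0004
```

Button bottomed. Releasing and retreating well clear for a final check.

```bash
python3 -m pendant '[[[0,0,-5,0,0,0,0],[0,0,-10,0,0,0,0],[0,0,-40,0,0,0,0],[0,0,-40,0,0,0,0],[0,0,-40,0,0,0,0]]]'; python3 -m pendant '[[[-45,0,0,0,0,0,0],[-45,0,0,0,0,0,0],[-45,0,0,0,0,0,0],[-45,0,0,0,0,0,0],[-45,0,0,0,0,0,0]]]';python3 -m pendant '[[[-45,0,0,0,0,0,0],[-45,0,0,0,0,0,0],[-40,0,0,0,0,0,0],[0,0,0,0,0,0,0],[0,0,0,0,0,0,0]]]';python3 -c "
from h import *
c=cam('top');P=cloud(c);cv2.imwrite('pics/l.png',c['image'][:,:,::-1])
print('button',P[328,211],P[329,209])
for v in (262,270,280,290,300):
  r=np.where(c['image'][v,258:290].min(1)>130)[0]+258
  if len(r):print(v,(tov(toplane(c,[[r[-1]+.5,v]],.0144))*1000).round(1))
for u in (268,270):
  r=np.where(c['image'][250:325,u].min(1)>130)[0]+250
  if len(r): print(u,(tov(toplane(c,[[u,r[0]-.5],[u,r[-1]+.5]],.0144))*1000).round(1).tolist())
c=cam('scene');cv2.imwrite('pics/ls.png',c['image'][:,:,::-1])"
```

```text
t: 15.15
ee_pos: [0.4466, 0.149, 0.2043]
orientation: [0.001, 0.74, 0.673, -0.003]
force: [0.3, 0.3, -0.2]
grip_width: -0.0001
t: 15.65
ee_pos: [0.4303, -0.0769, 0.2137]
orientation: [0.006, 0.736, 0.677, 0.004]
force: [1.5, -0.5, 1.1]
grip_width: -0.0002
t: 16.15
ee_pos: [0.4175, -0.2172, 0.2158]
orientation: [0.007, 0.738, 0.675, 0.004]
force: [-0.0, 0.4, -0.5]
grip_width: 0.0001
button [0.45293808 0.14757426 0.05621449] [0.45130425 0.15054943 0.05785986]
262 [[-64.6 -37.   14.4]]
270 [[-64.5 -22.1  14.4]]
280 [[-64.9  -3.5  14.4]]
290 [[-65.2  14.9  14.4]]
300 [[-65.5  33.2  14.4]]
268 [[-59.5, -41.1, 14.4], [-65.1, 6.6, 14.4]]
270 [[-63.1, -41.5, 14.4], [-64.9, -26.8, 14.4]]
```

View pics/l.png

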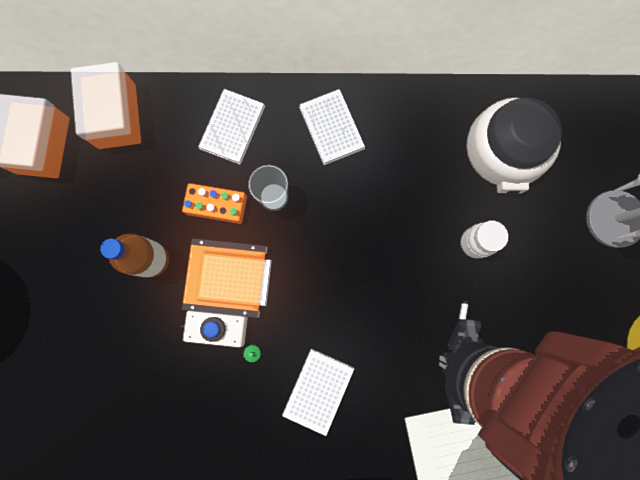

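View pics/ls.png

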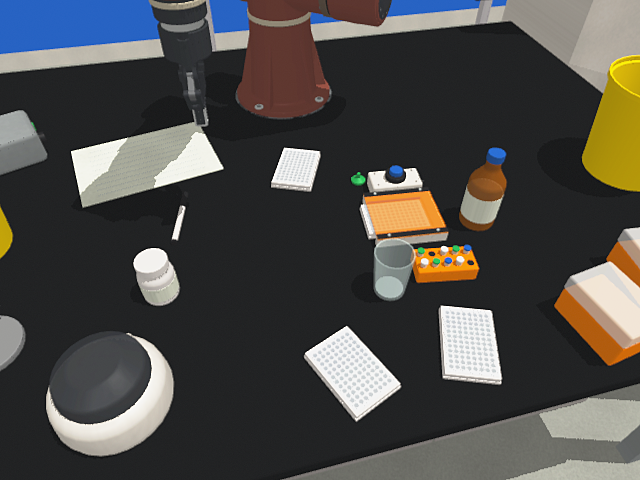

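The plate's near end is at x ≈ −65 mm, so its centre is about −1 mm, y ≈ +2 mm, and it is nearly straight. The button is back up at 0.057 m and nothing else has moved.

```bash
python3 -c "
from bench import *
print(close_job(),state()['t'])"
```

```text
the job is handed in; nothing more can be done
the job is handed in; nothing more can be done
```

The plate is home under the amber cover and the button was pressed to its end and released. I handed the job in at about 16 s of the 72 s allowed; no verdict is reported.

- **Pushing:** I squared the plate with a two-finger push on its long side, then pushed its near end straight in. It met the stop at about 7 N on the tool.
- **Plate position:** In the last top view its near end is at viewer x ≈ −65 mm, so its centre is about −1 mm. It is about 2 mm off the middle of the channel and within about 1° of straight.
- **Button:** The fingertips bottomed out on it, with the tool force rising to about 28 N, which is well above the 4 N needed. After release, its top reads about 57 mm high, the same as before the press.
- **Other things on the bench:** They look unmoved in the top and scene pictures, judged by eye rather than measured. The marker was partly hidden behind the arm in the top view.
- **Failed checks:** Two top-camera checks during the work failed because the arm blocked the view. I used the wrist camera and the contact force instead, then rechecked from the top camera at the end.

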